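# Store tested power boards in the rotary magazine with a seized lock

### The job

Put the tested power boards that lie loose on the bench into the round board magazine, one to an empty compartment, lying flat with their parts up; boards already in it stay. Its lock knob has seized: break it loose and back it off to the stop, turn the drum click by click to bring empty compartments under the open window, and when all boards are in, turn the closed sector back under the window and screw the lock knob fully home. Leave the other things on the bench where they are.

Things in the scene. Friction and masses are not known exactly. Their poses are not given: they have to be found in the camera images.
- board_a_mid (a point): power board 122 x 30 x 19 mm, 85 g, parts up, loose right of the magazine, to be stored; may be absent. Point: middle, 9.5 mm above its underside; x along it. Grip across y on the transformer block with its middle at x = +22 mm (18 mm wide in y, 20 long, 3 to 16 mm above the underside). Grey terminals: 30 mm wide, 18 high from x = -62 to -48 mm; 24 wide, 12 high from 51 to 62. Balance point near x = -5 mm.
- board_b_mid (a point): power board 122 x 30 x 19 mm, 85 g, parts up, loose right of the magazine, to be stored; may be absent. Point: middle, 9.5 mm above its underside; x along it. Grip across y on the transformer block with its middle at x = +22 mm (18 mm wide in y, 20 long, 3 to 16 mm above the underside). Grey terminals: 30 mm wide, 18 high from x = -62 to -48 mm; 24 wide, 12 high from 51 to 62. Balance point near x = -5 mm.
- board_c_mid (a point): power board 122 x 30 x 19 mm, 85 g, parts up, loose right of the magazine, to be stored; may be absent. Point: middle, 9.5 mm above its underside; x along it. Grip across y on the transformer block with its middle at x = +22 mm (18 mm wide in y, 20 long, 3 to 16 mm above the underside). Grey terminals: 30 mm wide, 18 high from x = -62 to -48 mm; 24 wide, 12 high from 51 to 62. Balance point near x = -5 mm.
- stored_a_mid (a point): a board of the same kind that already lies in a compartment of the magazine from the start and stays there (seen through the clear cover); point and axes as for the others. One of these three is present.
- stored_b_mid (a point): a board of the same kind that already lies in a compartment of the magazine from the start and stays there (seen through the clear cover); point and axes as for the others. One of these three is present.
- stored_c_mid (a point): a board of the same kind that already lies in a compartment of the magazine from the start and stays there (seen through the clear cover); point and axes as for the others. One of these three is present.
- magazine: round board magazine, fixed: base disc of radius 167 mm, origin on the bench at its centre, -x towards its open window, z up. On it turns a drum of radius 155 mm in five 72 deg sectors: four open compartments, one closed by a plate. A fixed clear cover (top 62 mm above the bench) hides all but the 72 deg sector at -x, the window.
- window_mark (a point): middle of the window, fixed: 116 mm from the magazine's axis along its -x, 55 mm above the bench; only the compartment under it can be loaded from above
- drum_grip (a point): middle of the bar by which the drum is turned, on the magazine's axis, 88 mm above the bench: black bar 70 mm long along this point's x, 16 mm wide in y, from 68 to 102 mm above the bench; it turns with the drum
- drum (a joint): turn of the drum in rad, clockwise from above, endless, 0 at the start with the closed sector at the window. It clicks at each multiple of 1.257 (one sector), pulled in from 0.15 either side; a click yields to about 0.2 N m, between clicks it stays where left. At k x 1.257 pocket_k is at the window. A tight lock knob holds it; free when the knob is backed off beyond 2.8
- closed_sector (a point): middle of the closed sector's plate on the drum, 116 mm from the axis, 55 mm above the bench; it lies at window_mark when the magazine is parked. The lock's pin can only enter with the drum sitting in a click
- lock_knob (a joint): turn of the lock knob in rad, anticlockwise from above as it unscrews: 0 home (starts there, seized), 3.15 backed off to its stop. Breaking loose takes about 0.4 N m over the first 0.36 rad, then it jumps to about 0.7 and turns with 0.03 N m, staying where left; screwing home it resists as much from 0.7 to 0.36, then snaps to 0
- lock_grip (a point): middle of the lock knob's wing grip, on its axis, 102 mm above the bench, at the front left of the magazine: black bar 58 mm long along this point's x, 14 mm wide in y, from 86 to 114 mm above the bench, over a bracket whose top is 80 mm above the bench
- monitor: screen on an arm that hangs over the right of the bench, 535 mm wide: its lower edge is 0.455 m above the bench and runs from (0.40, -0.45) to (0.71, -0.01) in x, y, its upper edge at 0.80 m; fixed, keep the arm clear of it
- pocket_1 (a point): middle of the floor of open compartment 1 of the drum, 22 mm above the bench, 116 mm from the axis; wall tops at 55 mm, outer wall of inner radius 151 mm, side walls 3 mm. A board fits crosswise (its length at right angles to the radius) with 6 mm to spare all round. Clockwise clicks bring compartments 1, 2, 3, 4 to the window in turn
- pocket_2 (a point): middle of the floor of open compartment 2 of the drum, 22 mm above the bench, 116 mm from the axis; wall tops at 55 mm, outer wall of inner radius 151 mm, side walls 3 mm. A board fits crosswise (its length at right angles to the radius) with 6 mm to spare all round. Clockwise clicks bring compartments 1, 2, 3, 4 to the window in turn
- pocket_3 (a point): middle of the floor of open compartment 3 of the drum, 22 mm above the bench, 116 mm from the axis; wall tops at 55 mm, outer wall of inner radius 151 mm, side walls 3 mm. A board fits crosswise (its length at right angles to the radius) with 6 mm to spare all round. Clockwise clicks bring compartments 1, 2, 3, 4 to the window in turn
- pocket_4 (a point): middle of the floor of open compartment 4 of the drum, 22 mm above the bench, 116 mm from the axis; wall tops at 55 mm, outer wall of inner radius 151 mm, side walls 3 mm. A board fits crosswise (its length at right angles to the radius) with 6 mm to spare all round. Clockwise clicks bring compartments 1, 2, 3, 4 to the window in turn
- solder_spool: bystander, to be left alone: white solder spool, 58 mm across, 38 mm high; origin at the middle of its underside
- kapton_roll: bystander, to be left alone: amber tape roll lying flat, 64 mm; origin at the middle of its underside
- multimeter: bystander, to be left alone: yellow multimeter on its back, 145 x 68 x 44 mm; origin at the middle of its underside
- side_cutters: bystander, to be left alone: small side cutters, 127 mm; origin at the middle of its underside
- marker_black: bystander, to be left alone: white marker pen with a black cap, 135 mm; origin at the middle of its underside

How it is judged (in metres and radians):
On the way, in this order (a step that is already met when the one before it is completed fails the run):
1. the lock knob is broken loose and backed right off (value of joint lock_knob above 2.8 rad), for 0.2 s.
2. every loose board lies flat in a compartment of its own ((horizontal distance between board_a_mid and pocket_1 below 0.035 m or horizontal distance between board_a_mid and pocket_2 below 0.035 m or horizontal distance between board_a_mid and pocket_3 below 0.035 m or horizontal distance between board_a_mid and pocket_4 below 0.035 m) and z of board_a_mid in the frame of magazine between 0.02 and 0.045 m and angle between each of board_a_mid, board_b_mid, board_c_mid, stored_a_mid, stored_b_mid, stored_c_mid's own z axis and vertical below 0.15 rad and (horizontal distance between board_b_mid and pocket_1 below 0.035 m or horizontal distance between board_b_mid and pocket_2 below 0.035 m or horizontal distance between board_b_mid and pocket_3 below 0.035 m or horizontal distance between board_b_mid and pocket_4 below 0.035 m) and z of board_b_mid in the frame of magazine between 0.02 and 0.045 m and (horizontal distance between board_c_mid and pocket_1 below 0.035 m or horizontal distance between board_c_mid and pocket_2 below 0.035 m or horizontal distance between board_c_mid and pocket_3 below 0.035 m or horizontal distance between board_c_mid and pocket_4 below 0.035 m) and z of board_c_mid in the frame of magazine between 0.02 and 0.045 m and (horizontal distance between stored_a_mid and pocket_1 below 0.035 m or horizontal distance between stored_a_mid and pocket_2 below 0.035 m or horizontal distance between stored_a_mid and pocket_3 below 0.035 m or horizontal distance between stored_a_mid and pocket_4 below 0.035 m) and z of stored_a_mid in the frame of magazine between 0.02 and 0.045 m and (horizontal distance between stored_b_mid and pocket_1 below 0.035 m or horizontal distance between stored_b_mid and pocket_2 below 0.035 m or horizontal distance between stored_b_mid and pocket_3 below 0.035 m or horizontal distance between stored_b_mid and pocket_4 below 0.035 m) and z of stored_b_mid in the frame of magazine between 0.02 and 0.045 m and (horizontal distance between stored_c_mid and pocket_1 below 0.035 m or horizontal distance between stored_c_mid and pocket_2 below 0.035 m or horizontal distance between stored_c_mid and pocket_3 below 0.035 m or horizontal distance between stored_c_mid and pocket_4 below 0.035 m) and z of stored_c_mid in the frame of magazine between 0.02 and 0.045 m and horizontal distance between board_a_mid and board_b_mid above 0.09 m and horizontal distance between each of board_a_mid, board_b_mid and board_c_mid above 0.09 m and horizontal distance between each of board_a_mid, board_b_mid, board_c_mid and stored_a_mid above 0.09 m and horizontal distance between each of board_a_mid, board_b_mid, board_c_mid and stored_b_mid above 0.09 m and horizontal distance between each of board_a_mid, board_b_mid, board_c_mid and stored_c_mid above 0.09 m), for 0.3 s.
3. the closed sector is back under the window (horizontal distance between closed_sector and window_mark below 0.012 m), for 0.2 s.
4. the lock knob is screwed home (value of joint lock_knob below 0.15 rad), for 0.2 s.
At the end, for the whole second after the job is handed in: every board present, loose or stored before, lies flat (within 0.15 rad) in an open compartment of the drum, within 35 mm of its middle, one to a compartment; the closed sector is under the window within 12 mm; the lock knob reads less than 0.15 rad (all of step 2 and horizontal distance between closed_sector and window_mark below 0.012 m and value of joint lock_knob below 0.15 rad); the robot touches nothing.
It fails at once if a bystander is pushed more than 40 mm (distance of any of solder_spool, kapton_roll, multimeter, side_cutters, marker_black from where it was at the start of the episode above 0.04 m).
Of board_a, board_b, board_c only 2 to 3 are there at a start; the rules pass over those that are not, and their reading is None.
Of stored_a, stored_b, stored_c only 1 to 1 are there at a start; the rules pass over those that are not, and their reading is None.
At some moment in a run one of board_a, board_b may be knocked a few centimetres aside while the robot is not near it.
Once in a run the grip may slacken for a moment while it holds something.
It also fails if it takes over 210 s, if anything falls off the work surface, if the arm or the gripper's body presses on something with over 40 N, if the wrist force passes 120 N, or if a joint passes its speed limit or range.

### The arm

A 6-joint arm with a two-finger parallel gripper is mounted at the origin on a cart in front of the work surface, level with it; the furniture and walls round the work are solid. World frame = base frame: x ahead of the robot, y to its left, z up, the work surface at z = 0. Lengths are in m, angles in degrees, forces in N, time in s.
With the tool pointing down it reaches from about 0.325 to 0.875 m from the base axis. Payload 4.4 kg.
Tool frame: the origin (TCP) lies at the very end of the fingers, on their centre line; the grasp point (between the pads) lies 19 mm behind it (grip_point_offset is the distance from the TCP to the grasp point, in m); z points along the fingers, y is the line along which they close (so a half turn about z gives the same grasp; the last joint's range is limited). The gripper opens to 85 mm and grips with 20 to 120 N. Pads are 22 mm wide; open, the fingers measure 114 mm over their backs; the gripper's body (76 mm by 85 mm) begins 54 mm behind the grasp point. The pads swing forward as they close: fully open they stand 13 mm farther back than shut.
Start: joints at [60.533, 11.837, 88.321, -0, 79.842, -8.623], TCP at [0.205, 0.537, 0.231] pointing down, gripper open.
Joint ranges: [-156.59, 156.59], [-49.26, 127.26], [12.9, 141.05], [-63.56, 243.56], [4.71, 150.69], [-161.64, 161.64]. Speed limits (degrees/s): [159.86, 159.86, 180, 180, 180, 180].

### API

Orientations are given as [roll, pitch, yaw] about the fixed x, y, z axes, in that order (R = Rz(yaw) Ry(pitch) Rx(roll)).
In Python, from station import * gives the robot as it stands. The module is installed in compiled form; this text tells all that it offers. Calls block until the motion is done:
- movep(position, orientation): joint-space move of the TCP to a pose.
- line_to(position, orientation=None, velocity=0.15): straight line of the TCP; orientation=None keeps the orientation; velocity is the mean speed in m/s.
- move_joints(angles): joint-space move.
- let_go() and grab(force=None): open the fingers fully, or close them until they stop; force is the grip in N (None keeps the last).
- pause(seconds).
- inverse_kinematics(position, orientation): joint angles nearest the present ones, or None.
- read_state(): the state.
- camera(name): name is "scene" or "top"; returns the picture (384x512x3 uint8, red, green, blue); there is no depth.
- calibration(name): a dict with "fx", "fy", "cx", "cy" (pixels), "xyz" and "orientation" of the camera in the world. Camera axes: x right, y up, looking along -z (the intrinsics and any distortion apply to the point x, -y, -z); pixel columns grow to the right and rows downward; lengths in m; the calibration is good to about 2 mm. A picture is of the moment at which its call begins. calibration takes no time and is no camera call.
A pose or a line that the arm cannot do raises PlanningError and nothing moves.
- job_done(): hands the job in; it is judged then, once.
The state is a dict: "clock": time; "joints": joint angles; "joint_velocities": joint speeds; "tau": joint torques, N m; "tool_pos": TCP position; "tool_rot": TCP orientation; "ft_force": force on the tool from outside, world axes, zero at the start; "moment": the same for the moment, N m; "opening": finger opening in m; "grasp_force": force on a finger pad.
Only numpy, scipy, OpenCV 4.12 (cv2) and the standard library are available. Lean on these libraries where they do the work, as an engineer would, in place of code of your own. Each camera call takes 0.05 s, during which the arm holds its last target. There are 200 camera calls.

## Working session

There is one attempt and no reset: what is moved stays moved. The work goes in short steps, each a Python script; the robot and the scene stay as the last script left them, time stands still between calls to the robot, and variables do not carry over. Pictures are saved under pics/ and viewed, at most 16 in all, crops included, and the job is handed in when it is done.

```bash
mkdir -p pics; python3 - <<'E'
from station import *
import cv2
for n in("scene","top"):
    print(n,calibration(n)); cv2.imwrite(f"pics/{n}0.png",cv2.resize(camera(n)[:,:,::-1],(800,600),interpolation=cv2.INTER_CUBIC))
print(read_state())
E
```

```text
scene {'fx': 389.27461694712923, 'fy': 389.27461694712923, 'cx': 259.62309287347574, 'cy': 191.80732858752523, 'xyz': array([ 0.05302889, -1.0299311 ,  1.20499054]), 'orientation': array([ 49.7236859 ,  -0.96342976, -23.69192211])}
top {'fx': 369.48609252016615, 'fy': 369.48609252016615, 'cx': 267.1550551843579, 'cy': 195.0088103748882, 'xyz': array([ 0.30276595, -0.03387485,  1.66402881]), 'orientation': array([  8.98166015,  -0.43572384, -88.35612046])}
{'clock': 0.1, 'joints': array([ 6.05319542e+01,  1.18801574e+01,  8.83991742e+01, -1.74203080e-04,
        7.98407236e+01, -8.62281765e+00]), 'joint_velocities': array([-0.08723582, -0.10294093, -0.20727273, -0.01902505,  0.05631471,
        0.00874571]), 'tau': array([ 5.09782058e-05, -3.84090972e+01, -2.92550236e+01, -2.84353882e-05,
        4.83333104e-03,  4.38334484e-05]), 'tool_pos': array([0.2042729 , 0.5367448 , 0.23021284]), 'tool_rot': array([-1.79881276e+02, -1.78302901e-02,  1.59154784e+02]), 'ft_force': array([-0.45917805, -0.48343442, -0.61048008]), 'moment': array([ 0.03792892, -0.02537413, -0.00584336]), 'grasp_force': 0.0, 'opening': 0.08581935063706786}
```

View pics/top0.png

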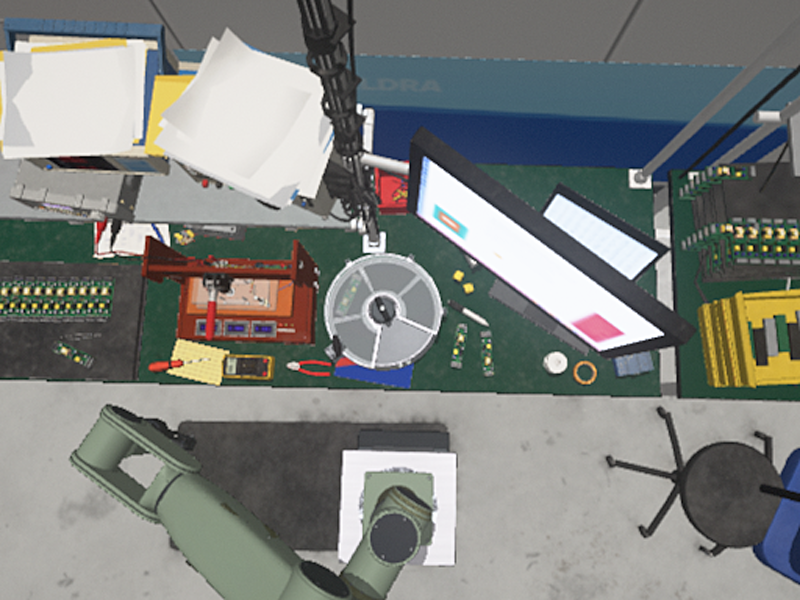

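View pics/scene0.png

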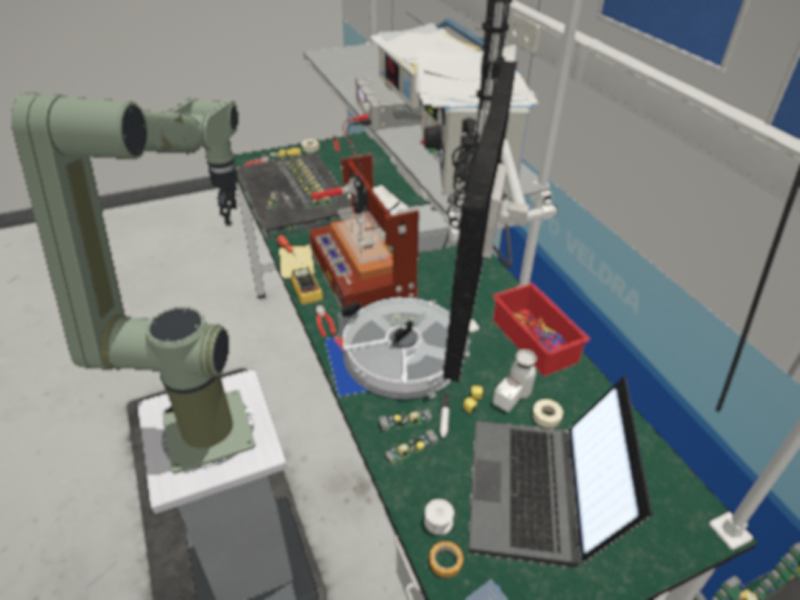

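The top view shows the magazine at about (383,310), the knob at (333,345), two loose boards at (459,345) and (488,353), and a stored board under the cover at (348,295). Next I'll crop closer.

```bash
cat > h.py <<'E'
from station import *
import numpy as np, cv2
from scipy.spatial.transform import Rotation as Ro
def pix2pt(n,u,v,z):
    c=calibration(n);R=Ro.from_euler('xyz',c['orientation'],degrees=True).as_matrix()
    d=R@np.array([(u-c['cx'])/c['fx'],-(v-c['cy'])/c['fy'],-1]);o=np.array(c['xyz'])
    return o+d*(z-o[2])/d[2]
def pt2pix(n,p):
    c=calibration(n);R=Ro.from_euler('xyz',c['orientation'],degrees=True).as_matrix()
    q=R.T@(np.array(p)-c['xyz']);return c['cx']-c['fx']*q[0]/q[2],c['cy']+c['fy']*q[1]/q[2]
def crop(n,u0,v0,w,h,s):
    im=camera(n)[:,:,::-1];return cv2.resize(im[v0:v0+h,u0:u0+w],None,fx=s,fy=s,interpolation=cv2.INTER_CUBIC)
E
python3 - <<'E'
from h import *
cv2.imwrite("pics/c1.png",crop("top",200,152,133,100,6))
cv2.imwrite("pics/c2.png",crop("scene",205,175,120,100,6))
E
```

```text
(no output)
```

View pics/c1.png

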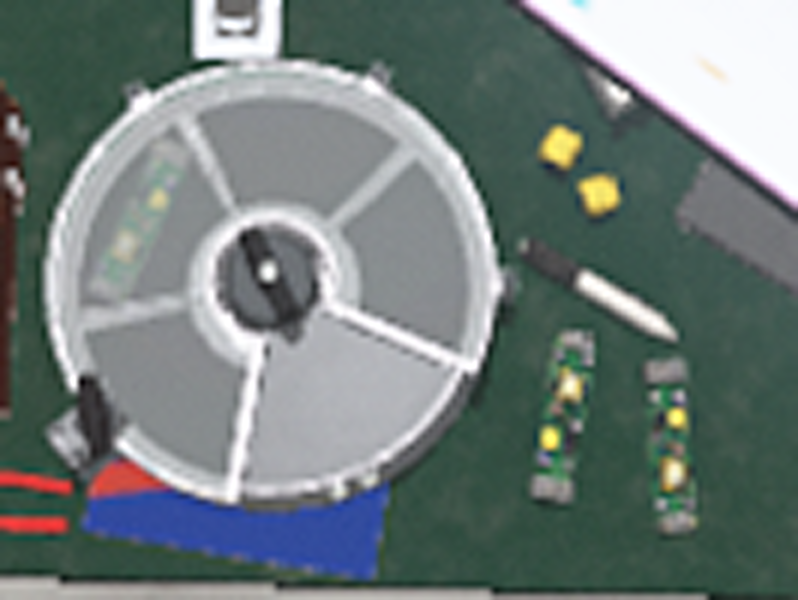

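View pics/c2.png

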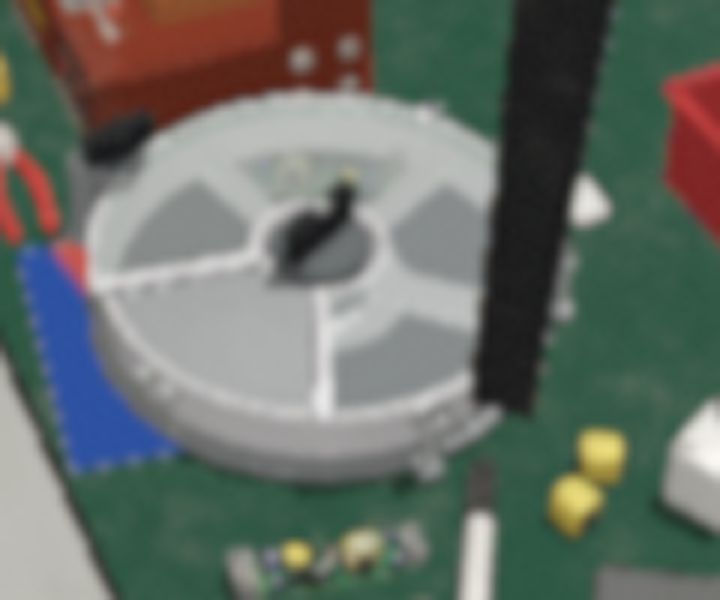

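The closed sector sits at the window, lower right of the hub. Empty compartments are 1 (right), 2 (top) and 4 (lower left), and the stored board is in 3 (upper left). There are two loose boards: the left one has its cream transformer at the top (569,387), the right one at the bottom (674,473).

```bash
python3 - <<'E'
from h import *
f=lambda u,v,z:pix2pt("top",200+(u+.5)/6-.5,152+(v+.5)/6-.5,z)
g=lambda u,v,z:pix2pt("scene",205+(u+.5)/6-.5,175+(v+.5)/6-.5,z)
P=lambda s,p:print(s,p[:2].round(4))
P("dot",f(268,270,.102))
for q in [(233,497),(470,367),(262,345),(330,305)]:P("walls",f(*q,.062))
P("wall other",f(410,152,.055));P("",f(183,120,.055));P("",f(80,322,.055))
for q in [(45,275),(497,270),(268,58)]:P("rim",f(*q,.062))
print("scene rim");[P("",g(*q,.062)) for q in [(325,412),(95,283)]]
P("knob ends",f(90,378,.114));P("",f(100,455,.114));P("s knob",g(90,150,.114));P("",g(150,122,.114))
P("bar",f(245,233,.102));P("",f(290,312,.102))
P("b1 T",f(569.5,386,.016));P("hi",f(574,345,.012));P("lo",f(552,488,.018))
P("b2 T",f(674,473,.016));P("hi",f(667,370,.018));P("lo",f(678,521,.012))
P("s b1 T",g(360,548,.016))
P("marker",f(521,247,.01));P("",f(675,338,.005));P("cutter",f(70,485,.01))
E
```

```text
dot [0.5402 0.059 ]
walls [0.3805 0.0802]
walls [ 0.4794 -0.0879]
walls [0.491  0.0636]
walls [0.5218 0.0152]
wall other [ 0.6388 -0.0399]
 [0.6579 0.1291]
 [0.5048 0.1976]
rim [0.5377 0.2239]
rim [ 0.5512 -0.1059]
rim [0.7053 0.0675]
scene rim
 [ 0.4839 -0.0873]
 [0.3849 0.084 ]
knob ends [0.458  0.1801]
 [0.4044 0.1704]
s knob [0.4106 0.1603]
 [0.46   0.1724]
bar [0.5664 0.0765]
 [0.5105 0.0422]
b1 T [ 0.4724 -0.1641]
hi [ 0.5038 -0.1672]
lo [ 0.3961 -0.1522]
b2 T [ 0.4099 -0.2427]
hi [ 0.4863 -0.2365]
lo [ 0.3748 -0.2465]
s b1 T [ 0.4752 -0.1654]
marker [ 0.5774 -0.126 ]
 [ 0.5122 -0.2439]
cutter [0.3883 0.2052]
```

```bash
python3 - <<'E'
from h import *
for s,u,v in [("top",202,216),("top",197,154),("top",202,172)]:
  for z in (0,.1,.2,.3): print(s,u,v,z,pix2pt(s,u,v,z)[:2].round(3))
for u,v in [(219,196),(265,190),(266,134),(250,139),(198,140)]:
  for z in (0,.1,.2,.3): print("scene",u,v,z,pix2pt("scene",u,v,z)[:2].round(3))
E
python3 - <<'E'
import cv2,sys
sys.path.insert(0,'.')
from h import *
a=crop("top",85,135,150,110,4);b=crop("scene",150,90,150,110,4)
cv2.imwrite("pics/fix.png",cv2.resize(np.hstack([a,b]),(800,294)))
E
```

```text
top 202 216 0 [0.461 0.252]
top 202 216 0.1 [0.452 0.235]
top 202 216 0.2 [0.442 0.218]
top 202 216 0.3 [0.433 0.201]
top 197 154 0 [0.749 0.292]
top 197 154 0.1 [0.722 0.272]
top 197 154 0.2 [0.695 0.252]
top 197 154 0.3 [0.668 0.233]
top 202 172 0 [0.664 0.264]
top 202 172 0.1 [0.642 0.246]
top 202 172 0.2 [0.621 0.228]
top 202 172 0.3 [0.599 0.21 ]
scene 219 196 0 [0.454 0.31 ]
scene 219 196 0.1 [0.421 0.199]
scene 219 196 0.2 [0.387 0.087]
scene 219 196 0.3 [ 0.354 -0.024]
scene 265 190 0 [0.672 0.267]
scene 265 190 0.1 [0.621 0.159]
scene 265 190 0.2 [0.57  0.052]
scene 265 190 0.3 [ 0.518 -0.056]
scene 266 134 0 [0.886 0.726]
scene 266 134 0.1 [0.817 0.58 ]
scene 266 134 0.2 [0.748 0.434]
scene 266 134 0.3 [0.679 0.289]
scene 250 139 0 [0.779 0.712]
scene 250 139 0.1 [0.719 0.567]
scene 250 139 0.2 [0.659 0.422]
scene 250 139 0.3 [0.599 0.278]
scene 198 140 0 [0.503 0.813]
scene 198 140 0.1 [0.466 0.66 ]
scene 198 140 0.2 [0.429 0.507]
scene 198 140 0.3 [0.391 0.354]
```

View pics/fix.png

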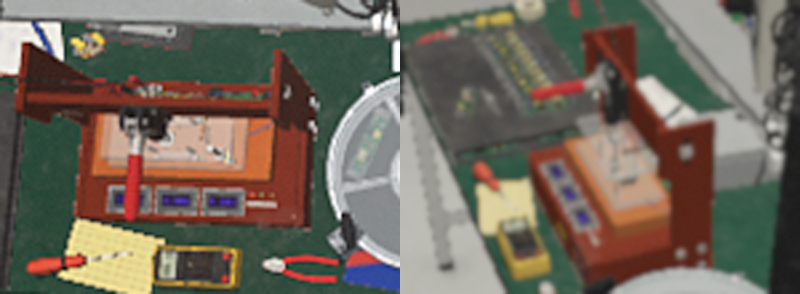

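The fixture's front box is about 0.1 m high with its near corner at (0.455, 0.235), which clears the lock. Now moving to the knob.

```bash
cat >> h.py <<'E'
def st(s=""):
    r=read_state();print(s,round(r['clock'],1),'tcp',np.round(r['tool_pos'],4),'rpy',np.round(r['tool_rot'],1),'F',np.round(r['ft_force'],1),'Mz',round(r['moment'][2],2),'op',round(r['opening'],4),'gf',round(r['grasp_force'],1),'j1,6',np.round(np.array(r['joints'])[[0,5]],1),flush=True)
D=lambda yaw:[180,0,yaw]
LOCK=[.433,.171];AX=[.541,.059]
E
python3 - <<'E'
from h import *
line_to([.2,.4,.25],velocity=.3)
movep([*LOCK,.2],D(12));st()
line_to([*LOCK,.09],D(12),.1);st()
grab(60);st("grab")
E
```

```text
2.5 tcp [0.433  0.1717 0.1998] rpy [-180.     0.    12.1] F [-0.5 -0.1  0.1] Mz -0.01 op 0.0857 gf 0.0 j1,6 [11.  88.9]
 3.8 tcp [0.4337 0.1712 0.0907] rpy [ 1.8e+02 -1.0e-01  1.2e+01] F [-0.9  0.7 -0. ] Mz 0.06 op 0.0853 gf 0.0 j1,6 [10.9 88.9]
grab 4.4 tcp [0.432  0.1768 0.0914] rpy [-1.793e+02 -1.000e-01  1.190e+01] F [-6.3 18.4  8.2] Mz 0.06 op 0.0199 gf 58.4 j1,6 [11.1 88.9]
```

```bash
python3 - <<'E'
from h import *
for y in (12,20,5):
    let_go(); movep([.432,.1775,.09],D(y)); grab(60); st(y)
cv2.imwrite("pics/k.png",np.hstack([crop("top",200,190,50,60,8),crop("scene",190,170,50,60,8)]))
E
```

```text
12 5.9 tcp [0.4321 0.1773 0.0903] rpy [180.   0.  12.] F [-0.6 -1.9  2.7] Mz 0.02 op 0.0196 gf 58.6 j1,6 [11.7 89.7]
20 7.4 tcp [0.4322 0.177  0.0903] rpy [179.9   0.   20. ] F [-0.5 -4.   3.4] Mz 0.0 op 0.0195 gf 58.6 j1,6 [11.7 81.7]
5 9.1 tcp [0.432  0.1775 0.0902] rpy [-180.    0.    5.] F [-0.9 -0.1  2.5] Mz 0.04 op 0.02 gf 58.6 j1,6 [11.7 96.7]
```

View pics/k.png

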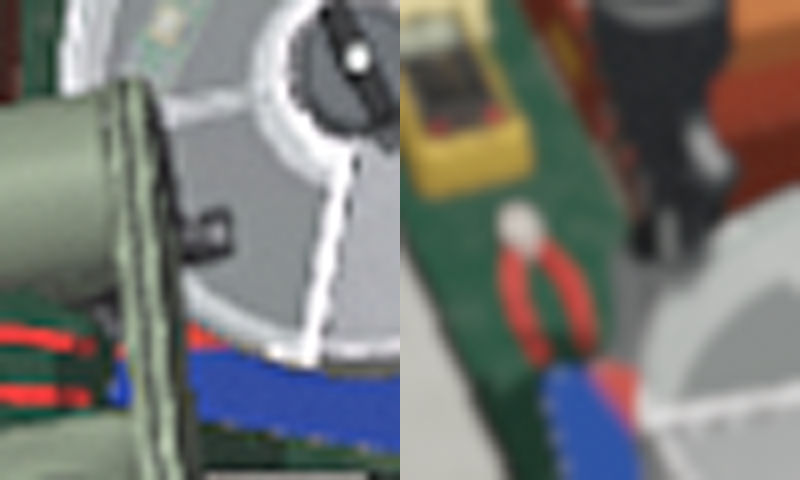

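The top view shows the hand over the knob, still at its bracket; the arm hides the detail. Starting to turn, watching the moment.

```bash
python3 - <<'E'
from h import *
let_go(); movep([.432,.1775,.09],D(12)); grab(100); st()
for y in (18,24,30,36,45,60): movep([.432,.1775,.09],D(y)); st(y)
E
```

```text
10.7 tcp [0.4321 0.1773 0.0904] rpy [180.   0.  12.] F [-1.  -1.8  5.4] Mz 0.07 op 0.0187 gf 97.7 j1,6 [11.7 89.7]
18 10.9 tcp [0.4322 0.1771 0.0904] rpy [180.   -0.   17.8] F [-1.2 -4.3  3.4] Mz -0.28 op 0.0188 gf 98.0 j1,6 [11.7 83.9]
24 11.2 tcp [0.4323 0.1769 0.0904] rpy [179.9   0.   23.8] F [-1.2 -4.2  5.5] Mz -0.39 op 0.0187 gf 97.9 j1,6 [11.7 77.9]
30 11.4 tcp [0.4325 0.1766 0.0905] rpy [179.9   0.   29.9] F [-0.8 -4.8  5.2] Mz 0.01 op 0.0185 gf 97.9 j1,6 [11.7 71.8]
36 11.7 tcp [0.4326 0.1762 0.0904] rpy [179.8   0.   35.9] F [-1.1 -5.8  5.6] Mz 0.35 op 0.0186 gf 98.2 j1,6 [11.6 65.8]
45 12.0 tcp [0.4328 0.176  0.0904] rpy [1.798e+02 1.000e-01 4.500e+01] F [-0.8 -7.5  4.8] Mz 0.27 op 0.0186 gf 98.1 j1,6 [11.6 56.8]
60 12.3 tcp [0.4333 0.1756 0.0904] rpy [1.798e+02 1.000e-01 5.990e+01] F [ 1.4 -7.8  4. ] Mz -0.05 op 0.0186 gf 98.1 j1,6 [11.6 41.8]
```

It broke loose: Mz rose to 0.39, then flipped. Continuing to the stop.

```bash
python3 - <<'E'
from h import *
for y in (90,120,150,175,185,191,195): movep([.432,.1768,.09],D(y)); st(y)
let_go(); st("open"); line_to([.432,.1768,.2],velocity=.2)
movep([*AX,.2],D(211)); line_to([*AX,.15],velocity=.2)
cv2.imwrite("pics/k2.png",np.hstack([crop("top",195,150,100,100,4),crop("scene",195,170,100,100,4)]))
line_to([*AX,.078],velocity=.1);st();grab(80);st("drum grab")
E
```

```text
90 12.9 tcp [0.4346 0.1752 0.0905] rpy [179.7   0.2  89.9] F [ 4.7 -7.1 -0. ] Mz -0.03 op 0.019 gf 97.8 j1,6 [11.5 11.8]
120 13.4 tcp [0.4359 0.1755 0.0905] rpy [179.6   0.3 119.9] F [ 8.8 -5.5 -2.6] Mz -0.0 op 0.019 gf 97.9 j1,6 [ 11.5 -18.2]
150 14.0 tcp [0.4368 0.1764 0.0906] rpy [179.7   0.5 149.8] F [11.4 -2.4 -7.4] Mz -0.01 op 0.0187 gf 98.0 j1,6 [ 11.5 -48.2]
175 14.5 tcp [0.4372 0.1775 0.0906] rpy [179.8   0.7 174.8] F [11.9  1.5 -9.2] Mz 0.02 op 0.0186 gf 98.1 j1,6 [ 11.6 -73.2]
185 14.8 tcp [0.4372 0.178  0.0906] rpy [ 179.9    0.7 -175.2] F [12.1  2.8 -9.7] Mz 0.02 op 0.0188 gf 98.1 j1,6 [ 11.6 -83.2]
191 15.1 tcp [0.4372 0.1782 0.0906] rpy [ 179.9    0.7 -169.2] F [ 11.2   3.5 -10. ] Mz 0.03 op 0.0188 gf 98.1 j1,6 [ 11.6 -89.2]
195 15.3 tcp [0.4371 0.1784 0.0906] rpy [ 179.9    0.7 -165.4] F [11.4  2.7 -9.4] Mz -0.78 op 0.0191 gf 98.1 j1,6 [ 11.6 -93.1]
open 16.0 tcp [0.432  0.1768 0.09  ] rpy [-180.    0. -165.] F [ 0.4  0.5 -0.7] Mz 0.04 op 0.0854 gf 0.0 j1,6 [ 11.6 -93.4]
 18.7 tcp [0.5417 0.0589 0.0786] rpy [-1.80e+02  1.00e-01 -1.49e+02] F [-0.3 -0.7  0.3] Mz -0.02 op 0.085 gf 0.0 j1,6 [  -2.9 -123.9]
drum grab 19.4 tcp [0.5414 0.0585 0.0785] rpy [-179.9    0.  -149. ] F [ 0.1 -1.9  1.8] Mz -0.33 op 0.0147 gf 78.6 j1,6 [  -2.9 -123.9]
```

View pics/k2.png

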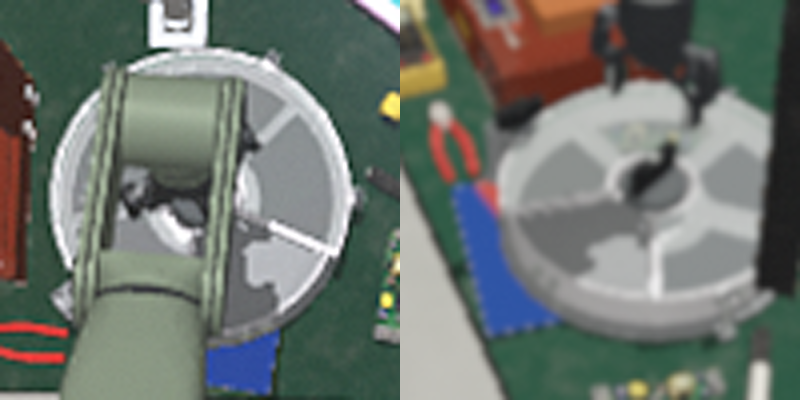

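The scene view shows the magazine intact with the knob now turned; the stop was felt at Mz 0.78. Now turning the drum one click clockwise.

```bash
python3 - <<'E'
from h import *
for y in (200,185,165,150,138): movep([*AX,.078],D(y)); st(y)
let_go(); line_to([*AX,.2],velocity=.25)
movep([.36,-.2,.25],D(90))
line_to([.3,-.2,.3],velocity=.3);st()
cv2.imwrite("pics/d1.png",crop("top",200,152,133,100,6))
E
```

```text
200 19.7 tcp [0.5414 0.0584 0.0785] rpy [-179.9    0.  -159.8] F [-0.6 -3.5  4. ] Mz -0.12 op 0.0146 gf 79.0 j1,6 [  -2.9 -113.1]
185 20.0 tcp [0.5415 0.0583 0.0785] rpy [-179.9    0.  -174.7] F [-0.1 -5.6  4.3] Mz 0.04 op 0.0142 gf 79.1 j1,6 [ -2.9 -98.2]
165 20.4 tcp [0.5415 0.0582 0.0785] rpy [-1.799e+02  1.000e-01  1.653e+02] F [-0.2 -6.4  4.7] Mz -0.05 op 0.0143 gf 79.2 j1,6 [ -2.9 -78.2]
150 20.8 tcp [0.5414 0.0581 0.0785] rpy [-1.799e+02  1.000e-01  1.503e+02] F [-0.6 -6.   5.1] Mz 0.16 op 0.0142 gf 79.2 j1,6 [ -2.9 -63.2]
138 21.1 tcp [0.5414 0.058  0.0785] rpy [-1.799e+02  1.000e-01  1.383e+02] F [-0.5 -7.1  4.9] Mz -0.04 op 0.0145 gf 79.2 j1,6 [ -2.9 -51.1]
 24.1 tcp [ 0.3007 -0.1999  0.3007] rpy [1.799e+02 1.000e-01 9.010e+01] F [ 0.2  0.  -0.1] Mz -0.03 op 0.0855 gf 0.0 j1,6 [-47.5 -47.5]
```

View pics/d1.png

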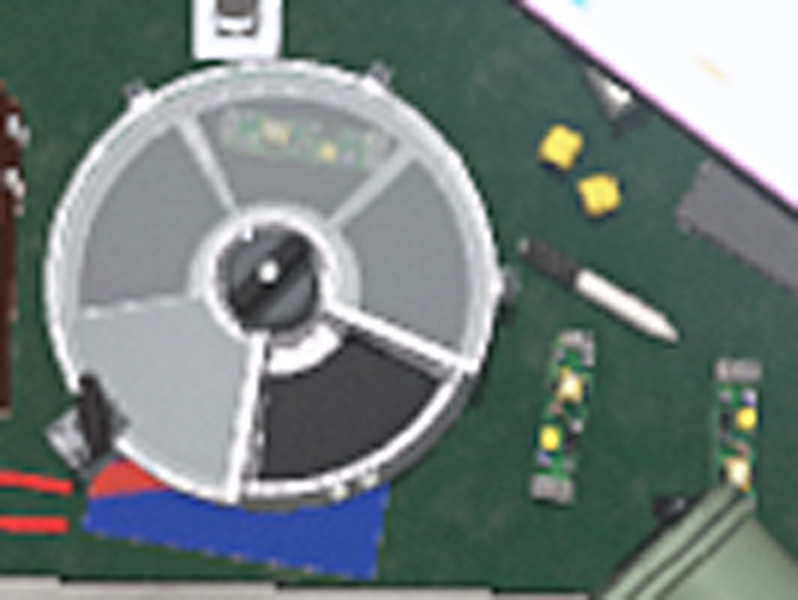

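The drum is one click on, with empty pocket 1 under the window and the stored board now at the top. The right board was knocked to about (738,430); the left board has not moved. Picking the left board.

```bash
cat >> h.py <<'E'
C=np.array([.541,.059]);W=C+.116*np.array([np.cos(np.radians(210)),np.sin(np.radians(210))])
d=np.array([np.cos(np.radians(-60)),np.sin(np.radians(-60))])
def axes2(p,n,s):  # predicted pixels of board ends (mid tool -> board), for checks
    return [pt2pix(n,q) for q in p]
E
python3 - <<'E'
from h import *
g=[.4732,-.1638]
movep([*g,.12],D(172)); line_to([*g,.009],velocity=.1); grab(60); st("grab")
line_to([*g,.13],velocity=.15); st("lift")
t=W+.022*d
movep([*t,.13],D(120)); st("over")
e=[(*(W+x*d),.13+z) for x,z in ((-.062,.009),(.062,.003))]
print(t,[np.round(pt2pix("scene",q)) for q in e],[np.round(pt2pix("top",q)) for q in e])
cv2.imwrite("pics/p1.png",np.hstack([crop("top",200,170,100,100,4),crop("scene",205,170,100,100,4)]))
E
```

```text
grab 27.0 tcp [ 0.4735 -0.1639  0.0094] rpy [-180.    0.  172.] F [-0.9  0.2  3.4] Mz 0.02 op 0.0155 gf 59.0 j1,6 [ -29. -111.]
lift 28.0 tcp [ 0.4723 -0.1633  0.1289] rpy [ 1.80e+02 -1.00e-01  1.72e+02] F [ 0.4  0.1 -0.9] Mz -0.06 op 0.0149 gf 58.6 j1,6 [ -29. -111.]
over 29.1 tcp [ 0.4513 -0.0182  0.1295] rpy [-180.   -0.  120.] F [ 0.2  0.2 -0.9] Mz 0.06 op 0.0153 gf 58.6 j1,6 [-13.3 -43.3]
[ 0.45154105 -0.01805256] [array([228., 211.]), array([253., 226.])] [array([244., 227.]), array([270., 213.])]
```

View pics/p1.png

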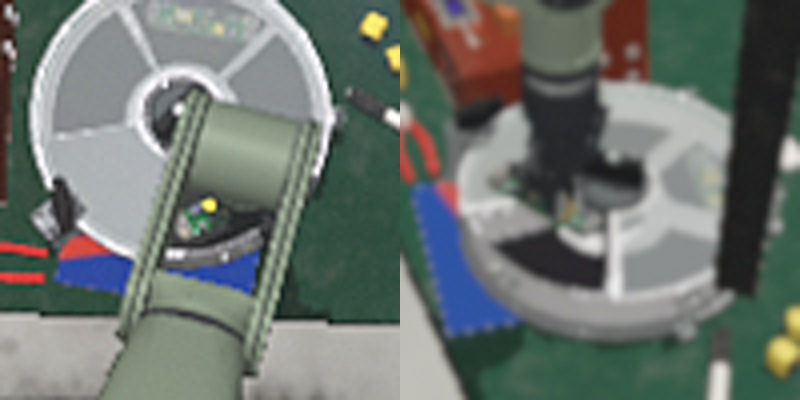

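The held board's ends sit at about (227,213) and (255,224) native in the scene view, against a prediction of (228,211) and (253,226), so it is aligned over the pocket. Lowering and releasing.

```bash
python3 - <<'E'
from h import *
t=W+.022*d
line_to([*t,.058],velocity=.1); st("low"); line_to([*t,.053],velocity=.05); st(); let_go(); st("rel")
line_to([*t,.18],velocity=.2); movep([.3,-.2,.3],D(120)); 
movep([.3,.1,.3],D(90));st()
cv2.imwrite("pics/p2.png",np.hstack([crop("top",220,160,100,100,4),crop("scene",205,180,100,100,4)]))
E
```

```text
low 30.1 tcp [ 0.4522 -0.0182  0.0585] rpy [180.   0. 120.] F [ 0.4  0.3 -0.9] Mz 0.01 op 0.0156 gf 58.6 j1,6 [-13.3 -43.3]
 30.3 tcp [ 0.4516 -0.0181  0.0531] rpy [180.   0. 120.] F [ 0.1 -0.  -0.7] Mz 0.0 op 0.0154 gf 58.6 j1,6 [-13.3 -43.3]
rel 31.0 tcp [ 0.4516 -0.0181  0.053 ] rpy [180.   0. 120.] F [-0.3 -0.  -0.5] Mz 0.05 op 0.0855 gf 0.0 j1,6 [-13.3 -43.3]
 34.1 tcp [0.3    0.1001 0.2997] rpy [-180.     0.    90.1] F [ 0.5 -0.2 -0.1] Mz -0.06 op 0.086 gf 0.0 j1,6 [2.6 2.6]
```

View pics/p2.png

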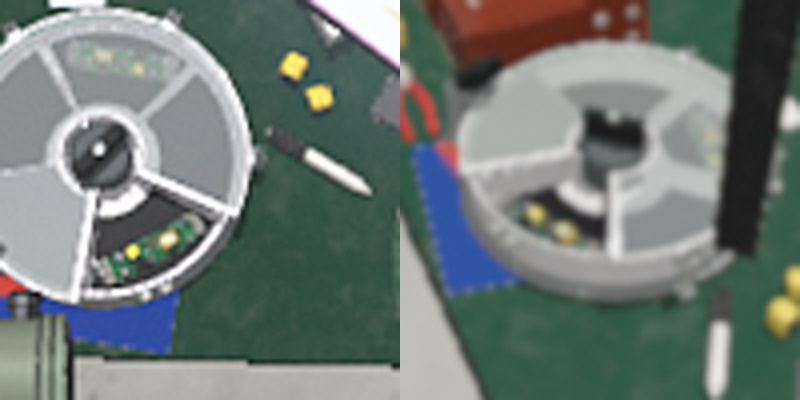

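The board lies crosswise in pocket 1, from (103,268) to (193,225), and looks flat. Next is the second click, then a look at the other board.

```bash
python3 - <<'E'
from h import *
movep([*AX,.2],D(139)); line_to([*AX,.078],velocity=.15); grab(80); st()
for y in (115,90,66): movep([*AX,.078],D(y)); st(y)
let_go(); line_to([*AX,.2],velocity=.25)
movep([.3,.1,.3],D(90));st()
cv2.imwrite("pics/d2.png",crop("top",225,162,133,100,6))
f=lambda u,v:(round((220+u/4-225)*6),round((160+v/4-162)*6)); 
for x,z in((-.055,.04),(.0565,.034)): print(pt2pix("top",(*(W+x*d),z)))
E
```

```text
36.8 tcp [0.5407 0.0585 0.0784] rpy [-179.9   -0.   139. ] F [-3.2 -2.   5.4] Mz -0.24 op 0.0145 gf 79.7 j1,6 [ -2.9 -51.9]
115 37.3 tcp [0.5408 0.0587 0.0785] rpy [-180.     0.   115.1] F [-3.4 -2.4  5.2] Mz 0.01 op 0.0142 gf 79.5 j1,6 [ -2.9 -28. ]
90 37.8 tcp [0.541  0.0587 0.0784] rpy [-180.     0.    90.2] F [-2.9 -2.   4.8] Mz -0.04 op 0.0148 gf 79.5 j1,6 [-2.9 -3.1]
66 38.3 tcp [0.5412 0.0587 0.0784] rpy [180.    0.   66.3] F [-2.3 -1.7  5.6] Mz -0.05 op 0.0144 gf 79.6 j1,6 [-2.9 20.8]
 40.6 tcp [0.3002 0.0999 0.2991] rpy [-179.9    0.    90. ] F [ 0.2 -0.4 -0.4] Mz -0.06 op 0.0854 gf 0.0 j1,6 [2.6 2.6]
(np.float64(246.26372615784487), np.float64(227.4257147707459))
(np.float64(268.60412826136775), np.float64(215.5540611353958))
```

View pics/d2.png

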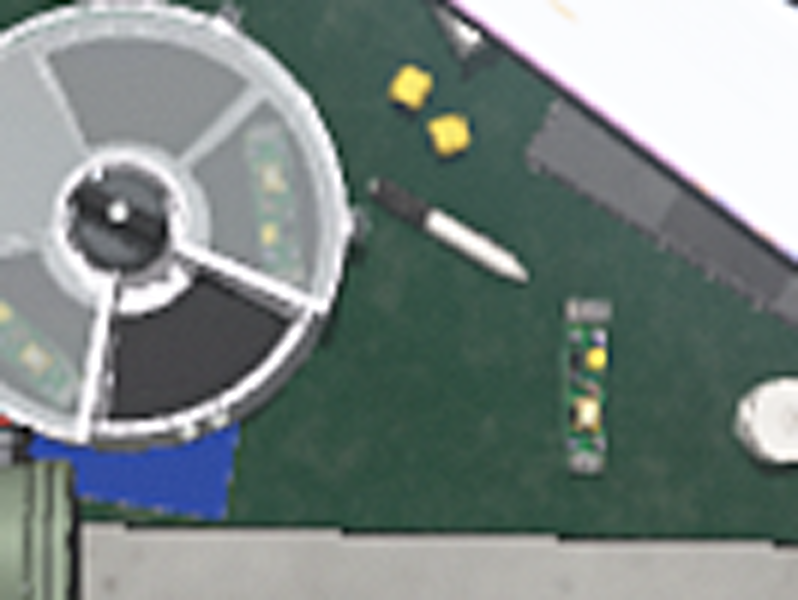

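Pocket 2 is open and empty. The remaining board has its wide terminal at (588,309), transformer at (588,413) and narrow terminal at (586,461). Picking it.

```bash
python3 - <<'E'
from h import *
f=lambda u,v,z:pix2pt("top",225+(u+.5)/6-.5,162+(v+.5)/6-.5,z)[:2]
T,hi,lo=f(588,412,.016),f(588,309,.018),f(586,461,.012)
v=lo-hi; a=np.degrees(np.arctan2(v[1],v[0])); v/=np.linalg.norm(v)
g=(hi+.077*v+T)/2; print(T,hi+.077*v,a,np.linalg.norm(lo-hi))
yaw=a%360; 
movep([.33,-.25,.15],D(yaw)); movep([*g,.10],D(yaw)); line_to([*g,.009],velocity=.1); grab(60); st("grab")
line_to([*g,.12],velocity=.15); st("lift")
line_to([.36,-.2,.14],velocity=.2)
t=W-.022*d
movep([*t,.13],D(120)); st("over")
e=[(*(W-x*d),.13+z) for x,z in ((-.062,.009),(.062,.003))]
print(t,[np.round(pt2pix("scene",q)) for q in e])
cv2.imwrite("pics/p3.png",np.hstack([crop("top",200,170,100,100,4),crop("scene",205,170,100,100,4)]))
E
```

```text
[ 0.41204469 -0.29025389] [ 0.411653   -0.28956885] -179.97852094518655 0.11263674091918223
grab 45.0 tcp [ 0.4121 -0.2901  0.0094] rpy [-180.    0. -180.] F [-0.7  0.   3.7] Mz -0.02 op 0.0156 gf 59.1 j1,6 [ -45. -135.]
lift 45.9 tcp [ 0.4111 -0.2891  0.1189] rpy [ 1.799e+02 -1.000e-01 -1.800e+02] F [-0.4  1.  -1.1] Mz 0.05 op 0.0152 gf 58.6 j1,6 [ -45. -135.]
over 48.0 tcp [0.4299 0.0195 0.1299] rpy [-180.    0.  120.] F [-0.1 -0.6 -1.6] Mz 0.0 op 0.0155 gf 58.6 j1,6 [ -8.9 -38.9]
[0.42954105 0.02005256] [array([253., 224.]), array([228., 212.])]
```

View pics/p3.png

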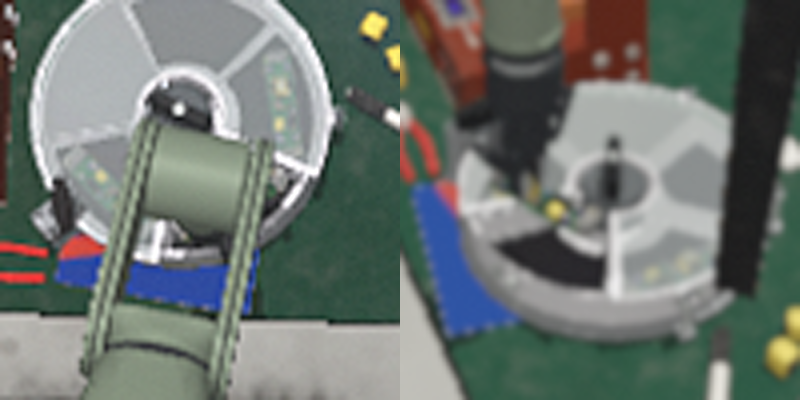

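The board's ends in the scene view are at about (256,224) and (226,215), close to the prediction. Releasing, then checking.

```bash
python3 - <<'E'
from h import *
t=W-.022*d
line_to([*t,.053],velocity=.1); st("low"); let_go(); st("rel")
line_to([*t,.18],velocity=.2); movep([.3,-.2,.3],D(90));st()
cv2.imwrite("pics/p4.png",np.hstack([crop("top",200,160,100,100,4),crop("scene",205,180,100,100,4)]))
E
```

```text
low 49.0 tcp [0.4302 0.0199 0.0535] rpy [179.9   0.  120. ] F [-0.9 -0.1 -0.6] Mz 0.02 op 0.0152 gf 58.6 j1,6 [ -8.9 -38.9]
rel 49.7 tcp [0.4295 0.02   0.053 ] rpy [-180.    0.  120.] F [-0.2 -0.4 -0.3] Mz 0.0 op 0.0855 gf 0.0 j1,6 [ -8.9 -38.9]
 51.6 tcp [ 0.3    -0.1993  0.2988] rpy [-1.799e+02 -1.000e-01  9.000e+01] F [-1.1 -0.3 -0.6] Mz 0.07 op 0.0855 gf 0.0 j1,6 [-47.5 -47.5]
```

View pics/p4.png

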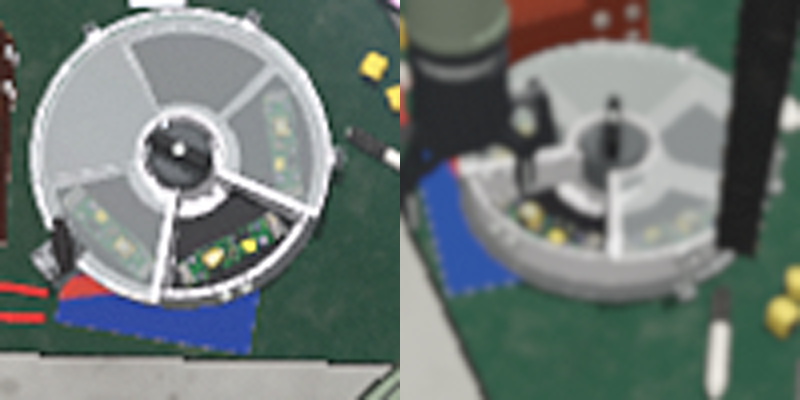

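Both boards lie flat in their compartments: the new one runs from (185,270) to (280,222), board one is lower left, and the stored board is at right. Turning the drum back two clicks and checking before locking.

```bash
python3 - <<'E'
from h import *
movep([.4,.06,.25],D(67)); movep([*AX,.2],D(67)); line_to([*AX,.078],velocity=.15); grab(80); st()
for y in (90,115,138,165,190,211): movep([*AX,.078],D(y))
st(); let_go(); line_to([*AX,.2],velocity=.25)
movep([.3,-.2,.3],D(150));st()
cv2.imwrite("pics/p5.png",crop("top",200,152,133,100,6))
E
```

```text
55.0 tcp [0.5413 0.0589 0.0784] rpy [180.  -0.  67.] F [-0.4 -0.   2.8] Mz -0.25 op 0.0147 gf 78.5 j1,6 [-2.9 20.1]
 57.9 tcp [0.5404 0.0579 0.0784] rpy [-1.800e+02 -1.000e-01 -1.491e+02] F [-3.8 -4.8  7. ] Mz -0.02 op 0.0144 gf 79.1 j1,6 [  -2.9 -123.7]
 60.6 tcp [ 0.3003 -0.1996  0.2994] rpy [ 1.800e+02 -1.000e-01  1.501e+02] F [0.2 1.  0.1] Mz 0.04 op 0.0857 gf 0.0 j1,6 [ -47.5 -107.5]
```

View pics/p5.png

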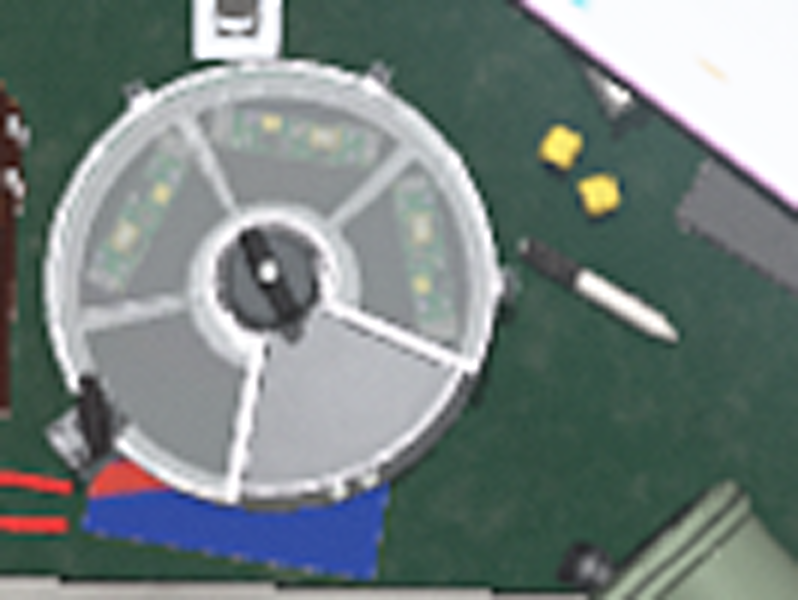

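The closed sector is back at the window and all three boards sit in their own compartments. Locking the knob.

```bash
python3 - <<'E'
from h import *
L=[.4365,.1775]
movep([*L,.2],D(193)); line_to([*L,.09],velocity=.12); grab(100); st()
for y in (165,135,105,75,60,50,42,36,30,24,18,12,9): movep([*L,.09],D(y)); st(y)
E
```

```text
63.9 tcp [0.4365 0.1782 0.0907] rpy [ 179.9    0.  -167. ] F [-1.9  2.5  6.3] Mz -0.02 op 0.0187 gf 97.7 j1,6 [ 11.6 -91.4]
165 64.4 tcp [0.4365 0.1773 0.0907] rpy [-180.   -0.  165.] F [-1.9 -1.6  6. ] Mz -0.04 op 0.019 gf 97.7 j1,6 [ 11.6 -63.4]
135 65.0 tcp [0.436  0.1765 0.0906] rpy [-179.8    0.   135. ] F [-4.5 -3.1  7.7] Mz -0.01 op 0.0185 gf 97.9 j1,6 [ 11.6 -33.4]
105 65.6 tcp [0.4352 0.1761 0.0906] rpy [-1.798e+02  1.000e-01  1.050e+02] F [-5.9 -4.1 10.9] Mz -0.07 op 0.0187 gf 98.2 j1,6 [11.5 -3.4]
75 66.1 tcp [0.4343 0.1761 0.0906] rpy [-179.8    0.3   75. ] F [-9.2 -5.  13.5] Mz -0.0 op 0.019 gf 98.5 j1,6 [11.6 26.6]
60 66.5 tcp [0.4339 0.1762 0.0906] rpy [-179.8    0.3   60. ] F [-9.7 -4.5 14.2] Mz -0.01 op 0.019 gf 98.7 j1,6 [11.6 41.6]
50 66.8 tcp [0.4337 0.1764 0.0906] rpy [-179.8    0.4   50.1] F [-10.6  -4.5  15.6] Mz 0.25 op 0.0187 gf 98.7 j1,6 [11.6 51.6]
42 67.0 tcp [0.4336 0.1765 0.0906] rpy [-179.9    0.4   42.1] F [-10.8  -3.8  15.4] Mz 0.47 op 0.0191 gf 98.8 j1,6 [11.6 59.6]
36 67.3 tcp [0.4334 0.1767 0.0906] rpy [-179.9    0.4   36. ] F [-10.2  -3.1  15. ] Mz 0.11 op 0.0189 gf 98.8 j1,6 [11.6 65.6]
30 67.5 tcp [0.4334 0.177  0.0907] rpy [-179.9    0.4   30. ] F [-10.6  -2.3  14.1] Mz -0.38 op 0.0187 gf 98.7 j1,6 [11.6 71.6]
24 67.8 tcp [0.4333 0.1771 0.0907] rpy [-179.9    0.4   24. ] F [-10.6  -2.3  16.1] Mz -0.06 op 0.0187 gf 98.8 j1,6 [11.6 77.6]
18 68.0 tcp [0.4331 0.1773 0.0906] rpy [-179.9    0.5   18. ] F [-11.4  -1.7  15.8] Mz -0.19 op 0.019 gf 98.8 j1,6 [11.6 83.6]
12 68.3 tcp [0.433  0.1774 0.0906] rpy [-180.     0.5   12.1] F [-11.7  -0.2  15.2] Mz 0.56 op 0.0188 gf 98.8 j1,6 [11.7 89.5]
9 68.5 tcp [0.4337 0.1775 0.0905] rpy [-180.     0.4    9.1] F [-10.6   1.2  12.5] Mz 0.2 op 0.0188 gf 100.2 j1,6 [11.6 92.6]
```

```bash
python3 - <<'E'
from h import *
movep([.4365,.1775,.09],D(12)); let_go(); line_to([.4365,.1775,.2],velocity=.2)
movep([.3,-.2,.3],D(90));pause(.5);st()
cv2.imwrite("pics/p6.png",crop("top",200,152,133,100,6))
E
```

```text
72.7 tcp [ 0.3 -0.2  0.3] rpy [180.   0.  90.] F [0.1 0.2 1. ] Mz -0.0 op 0.0854 gf 0.0 j1,6 [-47.5 -47.5]
```

View pics/p6.png

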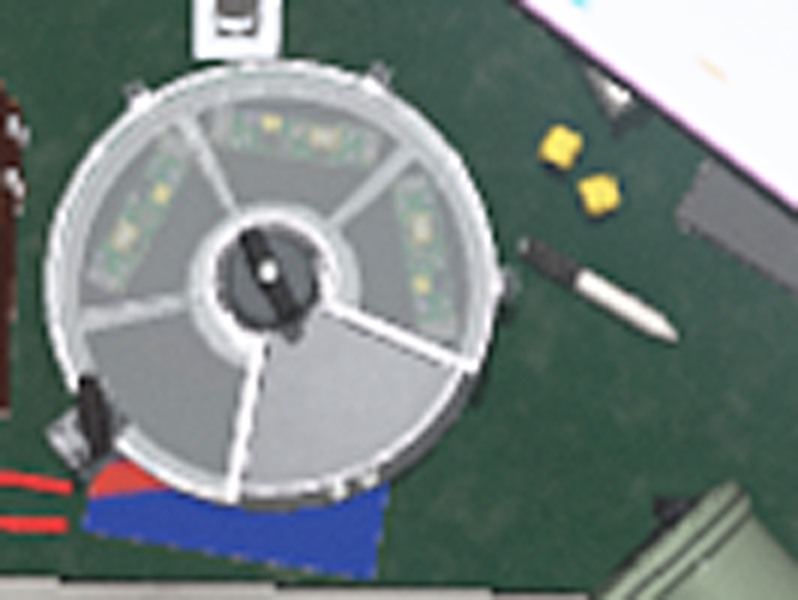

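The knob at (97,415) is back in its starting orientation, the closed sector is under the window, and three boards are stored. Handing in.

```bash
python3 -c "
from station import *
print(job_done())"
```

```text
the job is handed in; nothing more can be done
None
```

I handed the job in at about 73 s: both loose boards are in compartments 1 and 2, the stored board is still in 3, the closed sector is under the window and the lock knob felt fully home; the hand-in returned no verdict.

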